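Open the stock chest by its concealed catch

ROBOT

A 7-joint arm with a two-finger parallel gripper is mounted at the origin on the work surface. World frame = base frame: x ahead of the robot, y to its left, z up, the work surface at z = 0. Lengths are in mm, angles in rad, forces in N, time in s.
With the tool pointing down it reaches from about 350 to 900 mm from the base axis. Payload 8.1 kg.
Tool frame: the origin (TCP) lies midway between the tips of the shut fingers; the grasp point (between the pads) lies 19 mm behind it; x points along the fingers, y is the direction in which the jaws open and shut, and the axes are right-handed (so a half turn about x gives the same grasp; the last joint's range is limited). The gripper opens to 92 mm and grips with 3 to 60 N. Pads are 19 mm wide; open, the fingers measure 130 mm over their backs; the gripper's body (75 mm by 190 mm) begins 47 mm behind the grasp point.
Start: joints at [-0.103, 0.434, 0.025, 1.573, -0.012, 1.134, -0.075], TCP at [625.013, -0.027, 226.742] pointing down, gripper open.
Joint ranges: [-2.62, 2.62], [-0.44, 2.09], [-1.27, 1.32], [0.08, 2.57], [-1.32, 4.46], [0.12, 2], [-2.74, 2.74]. Speed limits (rad/s): [2.22, 2.22, 3.01, 3.01, 3.14, 3.14, 3.14].

INTERFACE

Orientations are given as a unit quaternion [x, y, z, w].
In Python, from cell import bot gives the robot as it stands.
- The arm moves only by the shell command python3 -m inch 'ROWS'. ROWS is a JSON object of lists of equal length, an entry for each row: "delta_pos": the shift along the world's x, y, z in mm, a list of three; "rot": the turn, a rotation vector about the world's x, y, z in rad, a list of three; "fingers": the closure, from 0 (fully open) to 1 (shut). In form: {"delta_pos": [[x, y, z], ...], "rot": [[wx, wy, wz], ...], "fingers": [fingers, ...]}. A call has 1 to 8 rows; each row shifts and turns the commanded pose from where the row before left it; what a row does not reach is not made up. A row lasts 1/12 s, in which the tool goes at most 41.7 mm and 7.16 degrees, less where a joint would pass 70% of its speed; a pose out of reach is approached as far as the arm can. A call with a gripper value outside its range is refused whole. The fingers move at their own pace and stop on an object; the grip force is fixed at half the most. Time passes only in rows, so rows that do not move let the fingers close. It gives the time, the measured TCP pose, the force and the opening at its end, in the units of the state.
- bot.get_state(): the state, without advancing time (a new reading comes with each control period).
- bot.capture(name): name is "scene" or "side" or "wrist"; returns a dict with "image" (400x640x3 uint8, red, green, blue), "z_map" (400x640 float32, mm along the optical axis (not along the pixel's ray), 0 where there is no reading), "K" (3x3 intrinsics, pixels), "xyz" and "attitude" of the camera in the world. Camera axes: x right, y up, looking along -z (the intrinsics and any distortion apply to the point x, -y, -z); pixel columns grow to the right and rows downward; lengths in mm; the calibration is good to about 2 mm. A picture is of the moment at which its call begins.
- bot.hand_in(): hands the job in, once; it reports no verdict.
Trained networks look in a picture, given as the dict that the camera call returned (one of the last four; its "shot" number tells which), for a name from the list of things; names that differ only in an ending like _2 or _b are one class to them, and where a whole thing is asked for, a point or a joint stands for the part that bears it (a point fixed in the world has none). Each returns a list of dicts, best first, with "score" (0 to 1); they miss things now and then, are a little off and sometimes report something else, mostly with a low value. They report only what shows in the picture. A call takes as long as a camera call.
- bot.cut_out(label, picture): "mask" (400x640 bool, what is visible of it) and "at" ([row, column] in pixels, amid what is visible of it).
The state is a dict: "time": time; "joint_pos": joint angles; "dq": joint speeds; "joint_torque": joint torques, N m; "eef_pos": TCP position; "tcp_rot": TCP orientation; "contact_force": force on the tool from outside, world axes, zero at the start; "wrist_torque": the same for the moment, N m; "width": finger opening in mm.
Only numpy, scipy, OpenCV 4.12 (cv2) and the standard library are available. Lean on these libraries where they do the work, as an engineer would, in place of code of your own. Each camera call takes 0.05 s, during which the arm holds its last target. There are 200 camera calls.

TASK

Open the grey steel chest on the bench. Its release catch is a push plate set flush somewhere along the flat panel of the rail in front of the lid: feel along the panel for it, press it in until the lid springs ajar, then push the lid up with the outside of the fingers until it stands nearly upright. Do not grip the lid or lift anything, and leave the tape, the carton and the knife where they lie.

Things in the scene. Friction and masses are not known exactly. Their poses are not given: they have to be found in the camera images.
- chest: low chest of painted grey sheet steel bolted to the bench, 274 mm deep (x), 400 mm wide (y), 100 mm high; origin under its middle, x axis towards its back (away from the robot), z up. Its top has two parts: in front the catch rail, 64 mm deep (x from -139 to -75 mm), and behind it the lid. Inside lie small boxes and rolls up to 50 mm high
- rail_middle (a point): middle of the catch rail's flat panel, on its surface, 97 mm above the bench. The rigid panel is 190 mm long (chest's y) and 56 mm deep (x), framed by rims and end plates 3 mm higher. In it sits the catch's push plate, of the same paint: on the long centre line, its centre up to 52 mm to either side of this point, where exactly is not told and has to be felt or seen
- catch (a joint): how far the push plate is pressed straight down, m: 0 out, 0.007 fully in. The plate is 52 mm (y) by 34 mm (x) with a 2 mm gap all round, 1.5 mm below the panel's surface. About 1.5 N starts it and 5 N presses it fully in; it springs back when let go, and frees the lid at about 0.004
- lid (a joint): angle of the lid, rad: 0 shut, 1.5 at its stop, nearly upright. Latched shut at first; when the catch is pressed it springs up by itself to about 0.65 (its front edge about 115 mm up) and waits there. From there up to about 2 N at the front edge pushes it on, and its stiff hinge keeps it wherever it is left
- lid_hinge (a point): middle of the lid's hinge line, along the chest's y at its back, 98 mm above the bench
- lid_front_edge (a point): middle of the lid's front edge; it moves with the lid, 190 mm from the hinge line. The lid is a sheet 3 mm thick and 398 mm wide, with a lip along the front edge that hangs 22 mm below the sheet
- tape: roll of brown packing tape lying flat, 104 mm across, 48 mm high, origin under its centre; to be left alone
- carton: small closed cardboard box 120 x 90 x 75 mm, origin under its centre; to be left alone
- knife: utility knife lying flat, about 145 mm long (y), 22 mm wide, 17 mm high, origin under its middle; to be left alone

How it is judged:
By the outcome, as a careful person would: the job done as asked, in the order asked, and still so for the second after the job is handed in, with the robot touching nothing.
It also fails if it takes over 48 s, if anything falls off the work surface, if the arm or the gripper's body presses on something with over 40 N, if the wrist force passes 120 N, or if a joint passes its speed limit or range.

## Working session

There is one attempt and no reset: what is moved stays moved. The work goes in short steps, Python scripts to look and compute and a shell command to move; the robot and the scene stay as the last step left them, time stands still between calls to the robot, and variables do not carry over. Pictures are saved under pics/ and viewed, about 8 in all and at most 12, crops included, and the job is handed in when it is done.

```bash
mkdir -p pics; ls; cat > h.py <<'E'
import numpy as np,cv2
from cell import bot
from scipy.spatial.transform import Rotation as R
def cloud(p):
    K=np.array(p["K"]);z=p["z_map"];v,u=np.mgrid[0:400,0:640]
    c=np.stack([(u-K[0,2])/K[0,0]*z,-(v-K[1,2])/K[1,1]*z,-z],-1)
    a=np.array(p["attitude"]);M=R.from_quat(a).as_matrix() if a.shape==(4,) else a
    w=c@M.T+np.array(p["xyz"]);w[z==0]=np.nan;return w
def save(p,n): cv2.imwrite("pics/"+n,cv2.cvtColor(p["image"],cv2.COLOR_RGB2BGR))
E
python3 - <<'E'
from h import *
np.set_printoptions(precision=1,suppress=True)
for n in ("scene","wrist"):
    p=bot.capture(n);save(p,n+"0.png");w=cloud(p);print(n,{k:p[k] for k in p if k not in("image","z_map","K")})
    for l in ("chest","catch","lid","tape","carton","knife"):
        for d in bot.cut_out(l,p)[:2]:
            m=w[d["mask"]];m=m[~np.isnan(m[:,0])]
            print(l,round(d["score"],2),d["at"],d["mask"].sum(),*( [np.percentile(m,q,axis=0) for q in(2,50,98)] if len(m) else []))
print(bot.get_state())
E
```

```text
pics
scene {'xyz': array([1245.2, -275.9,  751. ]), 'attitude': array([0.3, 0.2, 0.5, 0.7]), 'shot': 1}
chest 0.67 [232.6, 339.4] 16696 [ 465.3 -165.4    4.8] [660.2  15.1  99.6] [742.4 228.5 102.7]
catch 0.69 [184.5, 309.9] 142 [460.4 -15.6  93.2] [476.7   8.5  95.7] [492.1  32.8  98.1]
lid 0.56 [217.2, 336.8] 9097 [ 511.8 -153.2   97.8] [619.2  26.4 100.3] [710.  227.8 102.9]
tape 0.65 [180.1, 448.6] 1031 [442.  390.5   0.3] [491.1 438.2  31.8] [537.7 487.6  49.8]
carton 0.66 [233.9, 142.3] 2499 [ 396.6 -472.3    6.4] [ 486.1 -418.9   73.4] [ 518.2 -368.5   77.7]
knife 0.79 [196.5, 198.8] 381 [ 305.5 -337.    -1.3] [ 328.5 -275.    11.7] [ 336.8 -204.2   17.2]
knife 0.52 [232.3, 141.4] 2453 [ 399.9 -471.6    5.8] [ 488.6 -418.2   73.2] [ 518.2 -368.7   77.7]
wrist {'xyz': array([625.5,  74.3, 383.8]), 'attitude': array([-0.1,  0. ,  0. ,  1. ]), 'shot': 2}
chest 0.57 [129.3, 307.0] 66208 [ 461.8 -141.5   97.7] [612.3  65.7  99.6] [725.6 170.5 101.4]
catch 0.76 [181.0, 174.9] 1691 [459.4 -15.5  90.4] [477.8  10.8  94.9] [495.5  35.3  96.3]
lid 0.77 [131.0, 305.4] 54483 [ 520.8 -142.8   98.1] [614.   62.8  99.6] [708.2 169.7 101.2]
carton 0.24 [130.2, 306.5] 54459 [ 521.1 -142.7   98.1] [614.1  62.8  99.6] [708.5 169.7 101.2]
{'time': 0.7, 'joint_pos': array([-0.1,  0.4,  0. ,  1.6, -0. ,  1.1, -0.1]), 'dq': array([-0., -0., -0.,  0.,  0., -0., -0.]), 'joint_torque': array([ -0. , -66.7,   1. , -31.5,  -0.1,   0. ,   0. ]), 'eef_pos': array([625. ,  -0. , 226.8]), 'tcp_rot': array([ 0.5,  0.5, -0.5,  0.5]), 'contact_force': array([-0.2, -0.1, -0.6]), 'wrist_torque': array([ 0., -0.,  0.]), 'width': 92.03871546920874}
```

```bash
python3 - <<'E'
from h import *
p=bot.capture("scene");w=cloud(p);print(R.from_quat(bot.get_state()["tcp_rot"]).as_matrix().round(2))
q=bot.capture("wrist");wq=cloud(q)
z=q["z_map"]
m=bot.cut_out("lid",p)[0]["mask"];r=cv2.minAreaRect(w[m&~np.isnan(w[...,0])][:,:2].astype(np.float32));print(r)
m=bot.cut_out("chest",p)[0]["mask"]&(w[...,2]>90);print(cv2.minAreaRect(w[m][:,:2].astype(np.float32)))
# low pass height map of rail zone from the wrist camera
s=(wq[...,2]>85)&(wq[...,2]<110)&(wq[...,0]<525)
P=wq[s]
for x0 in (445,460,470,480,490,500,510):
  print(x0,[ (lambda t: round(float(np.median(t)),1) if len(t)>3 else None)(P[(abs(P[:,0]-x0)<4)&(abs(P[:,1]-y)<4),2]) for y in range(-90,130,8)])
im=np.vstack([cv2.cvtColor(c["image"],cv2.COLOR_RGB2BGR)for c in(p,q)]);cv2.imwrite("pics/a.png",cv2.resize(im,(480,600),interpolation=cv2.INTER_AREA))
E
```

```text
[[ 0.  1. -0.]
 [-0. -0. -1.]
 [-1.  0.  0.]]
((564.1815185546875, 80.29814147949219), (470.91778564453125, 299.7489318847656), 83.4437026977539)
((585.5762329101562, 43.10551452636719), (400.5063171386719, 280.1182861328125), 82.86727905273438)
445 [None, None, None, None, None, 99.2, 99.8, 99.0, 97.5, 98.2, 98.7, 99.1, 99.0, 99.3, 99.5, 99.0, 98.8, None, None, None, None, None, None, None, None, None, None, None]
460 [None, None, None, None, None, 99.5, 99.3, 98.2, 96.3, 96.2, 94.9, 95.0, 94.8, 95.1, 95.5, 95.7, 96.5, 96.4, 96.4, 96.5, 96.7, 96.8, 97.2, 97.4, 97.6, 98.6, 98.8, 99.1]
470 [None, None, 99.1, 99.4, 99.2, 99.4, 99.5, 97.3, 96.4, 95.7, 95.1, 95.0, 95.0, 95.0, 94.8, 94.9, 95.3, 96.5, 96.6, 96.5, 96.3, 96.2, 96.2, 96.5, 96.6, 96.4, 96.4, 96.4]
480 [None, None, 99.3, 99.4, 99.3, 99.5, 99.5, 96.9, 96.4, 95.1, 95.0, 94.8, 94.8, 95.0, 95.0, 94.9, 95.7, 96.5, 96.6, 96.4, 96.4, 96.4, 96.5, 96.5, 96.5, 96.3, 96.4, 96.6]
490 [None, None, None, 98.8, 99.4, 99.5, 99.5, 96.5, 96.2, 95.3, 94.7, 94.7, 94.9, 95.1, 95.1, 94.8, 96.3, 96.3, 96.5, 96.5, 96.4, 96.4, 96.6, 96.6, 96.5, 96.5, 96.4, 96.6]
500 [None, None, None, None, 99.2, 99.5, 99.3, 99.0, 96.9, 97.0, 96.6, 96.5, 96.4, 96.4, 96.4, 96.0, 96.4, 96.4, 96.5, 96.6, 96.3, 96.4, 96.5, 96.5, 96.3, 96.4, 96.4, 96.4]
510 [None, None, None, None, None, 100.3, 99.8, 100.0, 99.9, 100.0, 99.6, 99.6, 99.3, 98.5, 99.3, 98.9, 98.9, 99.0, 98.2, 97.5, 96.7, 96.6, 96.5, 96.5, 96.4, 96.4, 96.6, 96.5]
```

View pics/a.png

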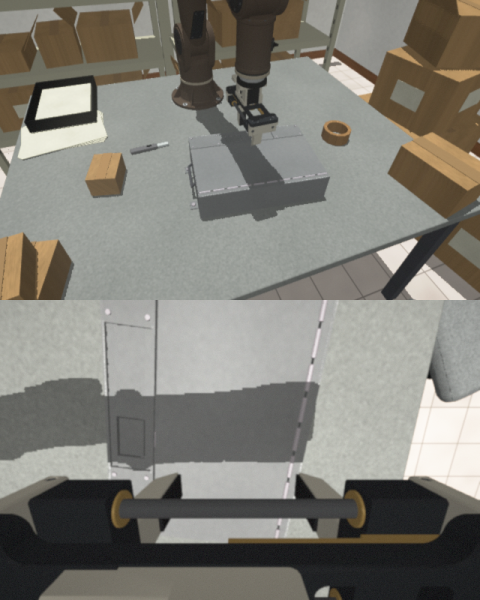

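Scene: the chest lies below the gripper, turned about -7°. In the lower (wrist) picture the push plate outline is clear, at about (131,437), which gives world (477.5, 10). I'll shut the fingers, turn the jaws along the chest's y so they fit the plate, and lean the hand back.

```bash
python3 -m inch '{"delta_pos":[[-12,1,-5],[-12,1,-5],[-12,1,-5],[-12,1,-5],[-12,1,-5],[-12,1,-5],[-12,1,-5],[-12,1,-5]],"rot":[[0,0,0.12],[0,0,0.12],[0,0,0.12],[0,0,0.12],[0,0,0.12],[0,0,0.12],[0,0,0.12],[0,0,0.12]],"fingers":[1,1,1,1,1,1,1,1]}'
python3 -m inch '{"delta_pos":[[-13,0,-6],[-13,0,-6],[-13,1,-6],[-12,1,-6],[0,0,0],[0,0,0],[0,0,0]],"rot":[[0,0,0.12],[0,0,0.12],[0,0,0.12],[0,0,0.12],[-0.0124,-0.0992,0],[-0.0124,-0.0992,0],[0,0,0]],"fingers":[1,1,1,1,1,1,1]}'
python3 - <<'E'
from h import *
s=bot.get_state();print(s["time"],s["eef_pos"],R.from_quat(s["tcp_rot"]).as_matrix().round(3),s["joint_pos"].round(2),s["width"],s["contact_force"])
p=bot.capture("wrist");save(p,"w1.png")
w=cloud(p)
for d in bot.cut_out("catch",p)[:1]:
    m=w[d["mask"]];m=m[~np.isnan(m[:,0])];print(d["score"],d["at"],cv2.minAreaRect(m[:,:2].astype(np.float32)),np.median(m,0))
E
```

```text
time: 1.57
eef_pos: [528.5, 8.0, 186.6]
tcp_rot: [0.211, 0.675, -0.211, 0.675]
contact_force: [-0.6, -0.2, 0.4]
width: 43.0
time: 2.15
eef_pos: [473.9, 9.9, 161.6]
tcp_rot: [0.041, 0.631, -0.05, 0.773]
contact_force: [-1.6, 0.4, -0.6]
width: 1.0
2.15 [473.92381531   9.88813428 161.59418199] [[ 0.198  0.129  0.972]
 [-0.026  0.992 -0.126]
 [-0.98   0.     0.2  ]] [ 0.09  0.18 -0.3   2.16  0.21  0.63  1.08] 0.9748006907289665 [-1.56679242  0.35921796 -0.60080781]
0.75 [195.8, 317.1] ((481.7189025878906, 4.879940032958984), (61.209205627441406, 45.86494827270508), 84.18833923339844) [475.14207685   9.93447313  94.66451143]
```

View pics/w1.png

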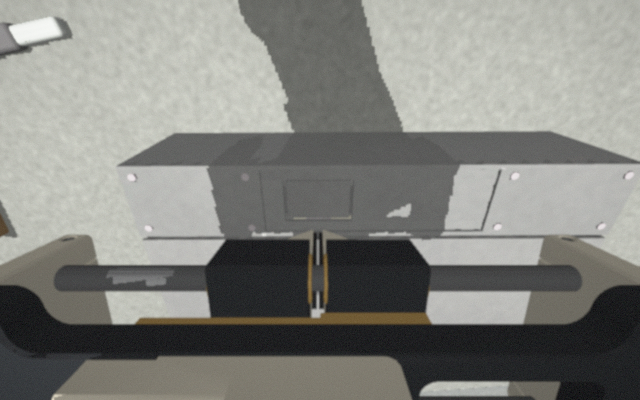

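Plate centred at about (318,199), columns 284–353, squarely under the fingers in y. Next I'll descend and press.

```bash
python3 -m inch '{"delta_pos":[[0,0,-15],[0,0,-15],[0,0,-14],[0,0,-10],[0,0,-4],[0,0,0]],"rot":[[0,0,0],[0,0,0],[0,0,0],[0,0,0],[0,0,0],[0,0,0]],"fingers":[1,1,1,1,1,1]}'
python3 -m inch '{"delta_pos":[[0,0,-2],[0,0,-2],[0,0,-1],[0,0,0]],"rot":[[0,0,0],[0,0,0],[0,0,0],[0,0,0]],"fingers":[1,1,1,1]}'
```

```text
time: 2.75
eef_pos: [478.7, 9.9, 104.1]
tcp_rot: [0.042, 0.632, -0.05, 0.772]
contact_force: [0.1, -0.6, -0.1]
width: 0.5
time: 3.08
eef_pos: [478.2, 9.9, 100.0]
tcp_rot: [0.042, 0.631, -0.05, 0.773]
contact_force: [-0.1, -0.3, -0.6]
width: 0.1
```

```bash
python3 -m inch '{"delta_pos":[[-3,0,-1],[0,0,-2],[0,0,-1],[0,0,0]],"rot":[[0,0,0],[0,0,0],[0,0,0],[0,0,0]],"fingers":[1,1,1,1]}'
python3 -m inch '{"delta_pos":[[0,0,-1],[0,0,-1],[0,0,0]],"rot":[[0,0,0],[0,0,0],[0,0,0]],"fingers":[1,1,1]}'
```

```text
time: 3.42
eef_pos: [474.8, 9.9, 95.7]
tcp_rot: [0.042, 0.632, -0.05, 0.772]
contact_force: [-1.4, -0.8, 2.4]
width: 0.2
time: 3.67
eef_pos: [475.0, 10.0, 93.6]
tcp_rot: [0.042, 0.632, -0.05, 0.772]
contact_force: [-1.0, -0.3, 2.9]
width: 0.4
```

```bash
python3 -m inch '{"delta_pos":[[0,0,-1],[0,0,-1],[0,0,-1],[0,0,0],[0,0,0]],"rot":[[0,0,0],[0,0,0],[0,0,0],[0,0,0],[0,0,0]],"fingers":[1,1,1,1,1]}'
cat > lid.py <<'E'
from h import *
def lid(c="side",n=None):
    p=bot.capture(c);w=cloud(p)
    if n: save(p,n)
    for d in bot.cut_out("lid",p)[:1]:
        m=w[d["mask"]];m=m[~np.isnan(m[:,0])]
        print(c,round(d["score"],2),d["at"],np.percentile(m,[2,50,98],axis=0).round(0).tolist())
if __name__=="__main__":
    import sys
    lid("side",sys.argv[1] if len(sys.argv)>1 else None);lid("scene")
    s=bot.get_state();print(s["time"],s["eef_pos"].round(1),s["contact_force"].round(1),s["joint_pos"].round(2))
E
python3 lid.py s1.png
```

```text
time: 4.08
eef_pos: [475.0, 9.9, 90.8]
tcp_rot: [0.042, 0.632, -0.05, 0.773]
contact_force: [-3.1, -0.8, 7.2]
width: 0.3
side 0.9 [179.9, 279.9] [[543.0, -163.0, 26.0], [604.0, 75.0, 185.0], [720.0, 232.0, 218.0]]
scene 0.96 [199.7, 338.7] [[549.0, -153.0, 103.0], [632.0, 26.0, 158.0], [711.0, 226.0, 216.0]]
4.2833 [475.   10.   90.8] [-3.4 -0.3  7.3] [ 0.02  0.3  -0.25  2.24  0.33  0.44  0.95]
```

View pics/s1.png

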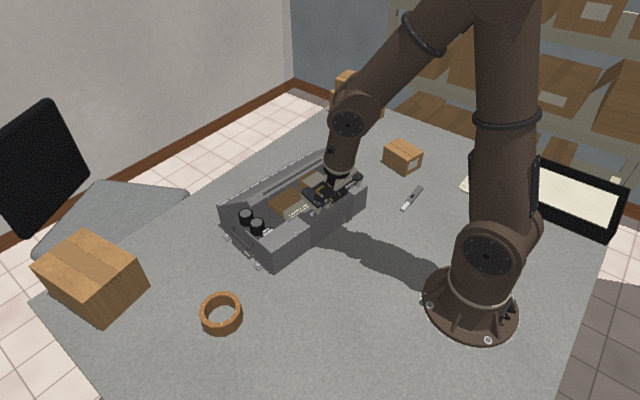

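The plate gave softly (up to 7 N), and the side view shows the lid ajar with the hand in front at (320,190). I'll back the hand off, lean it back further and measure the lid.

```bash
python3 -m inch '{"delta_pos":[[-2,0,8],[-12,2,10],[-15,5,15],[-10,10,15],[0,10,15],[0,10,10],[0,5,0],[0,0,0]],"rot":[[0,0,0],[0,0,0],[0,0,0],[-0.0124,-0.0992,0],[-0.0124,-0.0992,0],[-0.0124,-0.0992,0],[-0.007,-0.056,0],[0,0,0]],"fingers":[1,1,1,1,1,1,1,1]}'
python3 - <<'E'
from h import *
s=bot.get_state();M=R.from_quat(s["tcp_rot"]).as_matrix();print(s["eef_pos"],M[:,0].round(3),s["joint_pos"].round(2))
p=bot.capture("scene");w=cloud(p);d=bot.cut_out("lid",p)[0];m=w[d["mask"]];m=m[~np.isnan(m[:,0])]
a=-0.124;ex=np.array([np.cos(a),np.sin(a)]);ey=np.array([-ex[1],ex[0]])
X=(m[:,:2]-[585.6,43.1])@ex;Y=(m[:,:2]-[585.6,43.1])@ey
print("Y range",np.percentile(Y,[1,99]))
for b in (-150,-75,0,75,150):
    k=abs(Y-b)<20;xx=X[k];zz=m[k,2];top=zz>np.percentile(zz,97)
    f=np.polyfit(xx,zz,1);print(b,"edge X,Z",xx[top].mean().round(1),zz[top].mean().round(1),"angle",np.arctan(-f[0]).round(3),"X at z=99.5",((99.5-f[1])/f[0]).round(1))
E
```

```text
time: 4.95
eef_pos: [435.4, 39.2, 154.4]
tcp_rot: [0.032, 0.525, -0.06, 0.848]
contact_force: [-0.3, -0.1, -0.4]
width: 0.5
[435.43094613  39.21367925 154.40082257] [ 0.442 -0.069 -0.894] [-0.2   0.05 -0.23  2.45  0.84  0.35  0.26]
Y range [-194.46940026  193.53926049]
-150 edge X,Z -24.3 216.0 angle 0.673 X at z=99.5 121.1
-75 edge X,Z -23.3 215.7 angle 0.674 X at z=99.5 121.0
0 edge X,Z -23.4 215.3 angle 0.673 X at z=99.5 121.2
75 edge X,Z -23.5 215.2 angle 0.674 X at z=99.5 120.8
150 edge X,Z -23.9 216.2 angle 0.675 X at z=99.5 120.8
```

```bash
cat > plan.py <<'E'
from h import *
a=-0.124;ex=np.array([np.cos(a),np.sin(a)]);ey=np.array([-ex[1],ex[0]]);O=np.array([585.6,43.1])
def tcp(th,phi,s=25,h=9.5,Y=0):
    L=np.array([120-190*np.cos(th)-22*np.sin(th),98+190*np.sin(th)-22*np.cos(th)])
    d=np.array([np.sin(phi),-np.cos(phi)]);n=np.array([np.cos(phi),np.sin(phi)])
    t=L+s*d-h*n;xy=O+ex*t[0]+ey*Y;return np.array([*xy,t[1]])
if __name__=="__main__":
    p=bot.get_state()["eef_pos"]
    for th,phi in ((.5,.46),(.66,.46),(.8,.42),(.95,.36),(1.1,.3),(1.25,.24),(1.4,.18),(1.5,.15),(1.54,.15)):
        t=tcp(th,phi);print(th,phi,t.round(1),(t-p).round(1));p=t
E
python3 plan.py
```

```text
0.5 0.46 [531.3  49.9 143.2] [ 95.3  11.  -11. ]
0.66 0.46 [544.9  48.2 170.5] [13.6 -1.7 27.3]
0.8 0.42 [559.2  46.4 192.3] [14.3 -1.8 21.8]
0.95 0.36 [577.2  44.2 213. ] [18.  -2.2 20.7]
1.1 0.3 [598.   41.6 230.7] [20.9 -2.6 17.7]
1.25 0.24 [621.3  38.7 244.8] [23.2 -2.9 14.2]
1.4 0.18 [646.3  35.5 255.2] [25.  -3.1 10.4]
1.5 0.15 [664.   33.3 259.8] [17.7 -2.2  4.6]
1.54 0.15 [671.4  32.4 261.1] [ 7.5 -0.9  1.3]
```

```bash
python3 -m inch '{"delta_pos":[[15,2,-2],[20,2,-2],[20,2,-3],[20,2,-2],[12,2,-2],[8,1,0],[0,0,0]],"rot":[[0,0,0],[0,0,0],[0,0,0],[0,0,0],[0,0,0],[0,0,0],[0,0,0]],"fingers":[1,1,1,1,1,1,1]}'
python3 -m inch '{"delta_pos":[[3,0,7],[3,0,7],[4,0,7],[4,-1,7],[0,0,0]],"rot":[[0,0,0],[0,0,0],[0,0,0],[0,0,0],[0,0,0]],"fingers":[1,1,1,1,1]}'
python3 lid.py s2.png; python3 -c "
from h import *
print(R.from_quat(bot.get_state()['tcp_rot']).as_matrix()[:,0])"
```

```text
time: 5.63
eef_pos: [532.7, 49.5, 142.9]
tcp_rot: [0.032, 0.526, -0.061, 0.847]
contact_force: [0.1, 0.7, 0.2]
width: 0.5
time: 6.05
eef_pos: [545.6, 48.5, 172.4]
tcp_rot: [0.032, 0.526, -0.061, 0.848]
contact_force: [0.1, 0.7, 0.5]
width: 0.4
side 0.65 [193.0, 261.7] [[527.0, -125.0, 23.0], [602.0, 161.0, 197.0], [720.0, 237.0, 218.0]]
scene 0.62 [203.7, 339.6] [[551.0, -153.0, 104.0], [631.0, 25.0, 159.0], [710.0, 224.0, 215.0]]
6.25 [544.5  48.4 170.5] [ 0.5 -0.2 -0.6] [-0.1   0.2  -0.26  2.21  0.7   0.42  0.49]
[ 0.43833179 -0.06944144 -0.89612674]
```

View pics/s2.png

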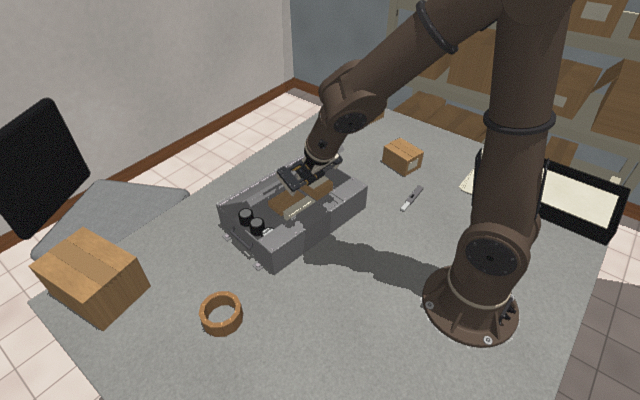

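The fingers are under the lip and the lid hasn't moved yet, with contact about to start. Next I'll push up along the arc.

```bash
python3 -m inch '{"delta_pos":[[5,-1,8],[5,-1,7],[5,0,7],[6,-1,7],[6,-1,7],[6,0,7],[0,0,0]],"rot":[[0,0.015,0],[0,0.015,0],[0,0.015,0],[0,0.02,0],[0,0.02,0],[0,0.02,0],[0,0,0]],"fingers":[1,1,1,1,1,1,1]}'
python3 lid.py
```

```text
time: 6.83
eef_pos: [579.9, 44.7, 215.0]
tcp_rot: [0.029, 0.569, -0.062, 0.819]
contact_force: [0.3, -0.5, 0.0]
width: 0.6
side 0.91 [180.6, 249.3] [[566.0, -139.0, 99.0], [646.0, 161.0, 208.0], [723.0, 233.0, 257.0]]
scene 0.95 [201.2, 343.0] [[585.0, -156.0, 103.0], [650.0, 24.0, 180.0], [714.0, 226.0, 254.0]]
7.0333 [577.3  44.6 213. ] [ 0.5 -0.7  0.5] [ 0.02  0.23 -0.35  1.99  0.41  0.66  0.84]
```

Works: the lid top has risen from 216 to 255 mm, in line with the plan. Continuing.

```bash
python3 -m inch '{"delta_pos":[[7,-1,6],[7,-1,6],[7,-1,6],[8,-1,5],[8,-1,5],[7,-1,4],[0,0,0]],"rot":[[0,0.02,0],[0,0.02,0],[0,0.02,0],[0,0.02,0],[0,0.02,0],[0,0.02,0],[0,0,0]],"fingers":[1,1,1,1,1,1,1]}'
python3 -m inch '{"delta_pos":[[8,-1,4],[8,-1,3],[9,-1,3],[0,0,0]],"rot":[[0,0.02,0],[0,0.02,0],[0,0.02,0],[0,0,0]],"fingers":[1,1,1,1]}'
python3 lid.py s3.png
```

```text
time: 7.62
eef_pos: [623.3, 38.3, 245.9]
tcp_rot: [0.025, 0.618, -0.064, 0.783]
contact_force: [-0.4, -0.7, 0.0]
width: 0.6
time: 7.95
eef_pos: [648.1, 35.3, 255.6]
tcp_rot: [0.023, 0.641, -0.065, 0.764]
contact_force: [-0.1, -1.0, -0.6]
width: 1.0
side 0.94 [161.7, 258.8] [[647.0, -161.0, 100.0], [692.0, 75.0, 191.0], [724.0, 224.0, 286.0]]
scene 0.84 [202.2, 347.2] [[651.0, -160.0, 106.0], [687.0, 18.0, 208.0], [721.0, 218.0, 286.0]]
8.15 [646.3  36.  255.4] [-0.6 -0.5 -0.2] [ 0.06  0.38 -0.36  1.61  0.28  1.03  1.05]
```

View pics/s3.png

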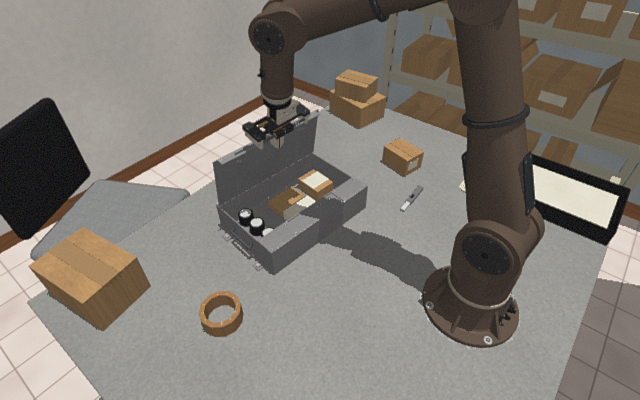

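Lid at about 1.4 rad, the fingers at its front edge near (270,140). I'll push to the stop in small steps, watching the force.

```bash
python3 -m inch '{"delta_pos":[[6,-1,2],[6,-1,2],[4,0,1],[0,0,0]],"rot":[[0,0.01,0],[0,0.01,0],[0,0.01,0],[0,0,0]],"fingers":[1,1,1,1]}'
python3 -m inch '{"delta_pos":[[3,0,0],[2,0,0],[0,0,0]],"rot":[[0,0,0],[0,0,0],[0,0,0]],"fingers":[1,1,1]}'
```

```text
time: 8.48
eef_pos: [662.7, 33.6, 260.6]
tcp_rot: [0.022, 0.653, -0.065, 0.754]
contact_force: [-2.9, -0.6, -0.1]
width: 0.2
time: 8.73
eef_pos: [663.1, 33.7, 260.1]
tcp_rot: [0.021, 0.656, -0.066, 0.752]
contact_force: [-24.6, -0.7, 12.4]
width: 0.4
```

At the stop. Backing off clear.

```bash
python3 -m inch '{"delta_pos":[[-4,0,0],[-8,1,0],[-15,2,0],[-20,2,0],[-20,2,5],[-15,0,10],[0,0,0],[0,0,0]],"rot":[[0,0,0],[0,0,0],[0,0,0],[0,0,0],[0,0,0],[0,0,0],[0,0,0],[0,0,0]],"fingers":[1,1,1,1,1,1,1,1]}'
python3 lid.py s4.png; python3 - <<'E'
from h import *
from plan import ex,ey,O
p=bot.capture("scene");w=cloud(p)
d=bot.cut_out("lid",p)[0];m=w[d["mask"]];m=m[~np.isnan(m[:,0])];X=(m[:,:2]-O)@ex
k=m[:,2]>110;f=np.polyfit(m[k,2],X[k],1);print("lid angle",np.pi/2+np.arctan(f[0]))
for l in("tape","carton","knife"):
    d=bot.cut_out(l,p)[0];m=w[d["mask"]];print(l,d["score"],np.nanmedian(m,0).round(1))
E
```

```text
time: 9.4
eef_pos: [586.3, 40.9, 277.1]
tcp_rot: [0.022, 0.651, -0.065, 0.756]
contact_force: [0.6, -0.0, -0.5]
width: 0.3
side 0.97 [164.5, 248.2] [[672.0, -159.0, 101.0], [703.0, 100.0, 182.0], [725.0, 223.0, 288.0]]
scene 0.69 [222.1, 347.8] [[515.0, -166.0, 3.0], [702.0, 9.0, 163.0], [742.0, 217.0, 288.0]]
9.6 [586.8  40.5 275.6] [-0.6 -0.6 -0.4] [ 0.07  0.29 -0.38  1.69  0.24  1.07  1.06]
lid angle 1.4736487236134237
tape 0.77 [528.  460.   33.3]
carton 0.77 [ 485.6 -418.2   73.4]
knife 0.59 [ 328.4 -277.9   12. ]
```

View pics/s4.png

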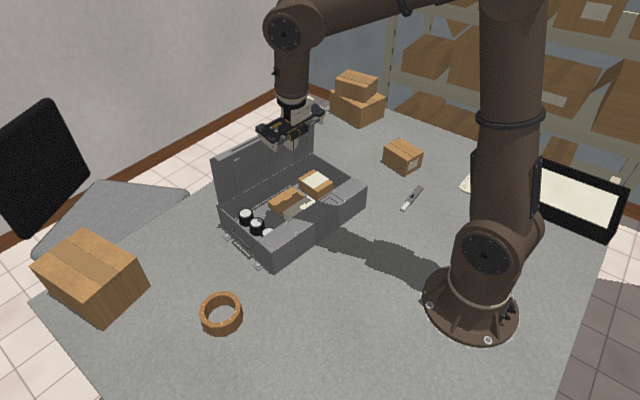

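The lid stands upright, the hand is clear, and the tape, carton and knife are at the same pixels as before.

```bash
python3 -c "
from cell import bot
print(bot.hand_in())"
```

```text
the job is handed in; nothing more can be done
None
```

The chest is open and the job is handed in, at about 9.6 s of robot time.

- **Catch:** I found the push plate by camera at about (476, 10) mm instead of feeling along the panel. I pressed it with the shut fingers, at about 7 N, until the lid sprang ajar to about 0.66 rad.
- **Lid:** I leaned the hand back and pushed the lid up under its lip with the outside of the shut fingers, as far as its stop. The force there reached about 25 N, and I then backed the hand away.

**Last checks:**
- The lid measured about 1.47 rad by camera and stayed put, with no contact force on the tool. The hand was about 75 mm clear of the lid's edge.
- The carton and knife read the same positions as at the start, to about 3 mm.
- **One reading disagreed:** the tape's position from the scene camera shifted by about 40 mm. I put this down to the raised lid hiding part of it, because in the side pictures the tape sits at the same pixels from the catch press to the end.

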